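# Push the grinder inserts home in three pepper-mill bodies

## Robot

A 6-joint arm with a two-finger parallel gripper is mounted at the origin on the work surface. World frame = base frame: x ahead of the robot, y to its left, z up, the work surface at z = 0. Lengths are in mm, angles in degrees, forces in N, time in s.
With the tool pointing down it reaches from about 300 to 850 mm from the base axis. Payload 4.2 kg.
Tool frame: the origin (TCP) lies on the centre line of the jaws, within the pads' length; the fingertips stand 8 mm ahead of it and the grasp point (between the pads) lies 11 mm behind it; z points along the fingers, y is the line along which they close (so a half turn about z gives the same grasp; the last joint's range is limited). The gripper opens to 91 mm and grips with 3 to 60 N. Pads are 32 mm wide; open, the fingers measure 118 mm over their backs; the gripper's body (76 mm by 178 mm) begins 60 mm behind the grasp point.
Start: joints at [-67.724, 18.312, 89.639, -0, 72.044, -1.146], TCP at [228.572, -527.634, 221.976] pointing down, gripper open.
Joint ranges: [-177.97, 177.97], [-48.28, 115.42], [12.27, 149.76], [-77.06, 257.06], [2.81, 150.46], [-146.56, 146.56]. Speed limits (degrees/s): [147.25, 147.25, 180, 180, 180, 180].

## Interface

Orientations are given as [roll, pitch, yaw] about the fixed x, y, z axes, in that order (R = Rz(yaw) Ry(pitch) Rx(roll)).
In Python, from workcell import telemetry, eyes, ticket gives the robot as it stands. The module is installed in compiled form; this text tells all that it offers.
- The arm moves only by the shell command python3 -m crank 'ROWS' [OPENING] [FORCE]. ROWS is JSON, a list of rows, each an object of numbers: "dx", "dy", "dz": the shift along the world's x, y, z normalised to -1 to 1, where 1 is 80 cm; "yaw": the turn about the world's z normalised to -1 to 1, where 1 is 5 degrees. A call has 1 to 10 rows; each row shifts and turns the commanded pose from where the row before left it; what a row does not reach is not made up. A row lasts 1/8 s, in which the tool goes at most 62.5 mm and 10.7 degrees, less where a joint would pass 70% of its speed; a pose out of reach is approached as far as the arm can. A call with a number of a shift or a turn outside -1 to 1 is refused whole. A call with a gripper value outside its range is refused whole. OPENING is the opening, from 0 (shut) to 1 (fully open), set as the call begins (- or left out, the last holds). The fingers move at their own pace and stop on an object; FORCE is the grip in N (left out, the last holds). Time passes only in rows, so rows that do not move let the fingers close. It gives the time, the measured TCP pose, the force, the opening and the grip force at its end, in the units of the state.
- telemetry.state(): the state, without advancing time (a new reading comes with each control period).
- eyes.grab_frame(name): name is "scene" or "top" or "wrist"; returns the picture (400x640x3 uint8, red, green, blue); there is no depth.
- eyes.calibration(name): a dict with "camera_matrix" (3x3 intrinsics, pixels), "world_from_camera" (4x4, takes a point from camera to world coordinates). Camera axes: x right, y down, z forward; pixel columns grow to the right and rows downward; lengths in mm; the calibration is good to about 2 mm. A picture is of the moment at which its call begins: read the wrist's pose just before it. calibration takes no time and is no camera call; for the wrist camera it gives the pose at the moment of the call.
- ticket.job_done(): hands the job in; it is judged then, once.
The state is a dict: "time_s": time; "qpos": joint angles; "qvel": joint speeds; "effort": joint torques, N m; "ee_pos": TCP position; "ee_rot": TCP orientation; "force": force on the tool from outside, world axes, zero at the start; "torque": the same for the moment, N m; "gripper_width": finger opening in mm; "gripper_force": force on a finger pad.
Only numpy, scipy, OpenCV 4.12 (cv2) and the standard library are available. Lean on these libraries where they do the work, as an engineer would, in place of code of your own. Each camera call takes 0.05 s, during which the arm holds its last target. There are 200 camera calls.

## Task

Three wooden pepper-mill bodies on the grey tray have a black-topped insert still standing proud of the neck. With the fingertips gently push each insert's top straight down until its flange sits fully home on the neck's rim: first on the tallest of the three, then on the middle one, last on the shortest. Do not pick up, tip or shift the mills, leave everything else as it is, and finish clear of everything.

Things in the scene. Friction and masses are not known exactly. Their poses are not given: they have to be found in the camera images.
- tray: fixed grey plastic tray, 290 (its x) by 420 (its y) mm, floor 6 mm above the table, lip 14 mm high; origin at the centre of its underside. All mills and spare inserts stand on it; it lies elsewhere and turned in each run.
- mill_tall: loose turned beech mill body, 190 mm high to the rim of its neck, tallest of the three with an insert; foot 58 mm, neck 50 mm in diameter, about 0.32 kg; origin at the centre of its underside, z up. Stands upright on the tray in any of three places, at least 105 mm between axes.
- tall_top (a point): centre of the flat top of this mill's insert: a black button 38 mm across standing 15 mm above a black flange 48 mm across and 4 mm thick, on a steel stem 34 mm across that slides in the neck. The point moves with the button: 219 mm above the mill's underside when the insert is fully proud, 209 mm when home and let go. The button is sprung: it gives up to 12 mm into the flange at 1.5 N/mm and comes back up when let go.
- cap_tall (a joint): how far this insert has been pushed into the neck, m: 0 fully proud (10 mm gap under the flange), 0.010 home (flange on the rim, a stop); starts at 0 to 0.002. A stiff sliding fit: about 3 N on the button starts it down, and it stays where it is left. After the flange is home, only the sprung button still gives, so the force then climbs above 5 N, and sharply past 18 N where the button has no more give. Press slowly, 15 mm/s or so, and stop soon after 5 N.
- mill_middle: loose turned beech mill body, 155 mm high to the rim of its neck, middle height of the three with an insert; foot 58 mm, neck 50 mm in diameter, about 0.26 kg; origin at the centre of its underside, z up. Stands upright on the tray in any of three places, at least 105 mm between axes.
- middle_top (a point): centre of the flat top of this mill's insert: a black button 38 mm across standing 15 mm above a black flange 48 mm across and 4 mm thick, on a steel stem 34 mm across that slides in the neck. The point moves with the button: 184 mm above the mill's underside when the insert is fully proud, 174 mm when home and let go. The button is sprung: it gives up to 12 mm into the flange at 1.5 N/mm and comes back up when let go.
- cap_middle (a joint): how far this insert has been pushed into the neck, m: 0 fully proud (10 mm gap under the flange), 0.010 home (flange on the rim, a stop); starts at 0 to 0.002. A stiff sliding fit: about 3 N on the button starts it down, and it stays where it is left. After the flange is home, only the sprung button still gives, so the force then climbs above 5 N, and sharply past 18 N where the button has no more give. Press slowly, 15 mm/s or so, and stop soon after 5 N.
- mill_short: loose turned beech mill body, 120 mm high to the rim of its neck, shortest of the three with an insert; foot 58 mm, neck 50 mm in diameter, about 0.2 kg; origin at the centre of its underside, z up. Stands upright on the tray in any of three places, at least 105 mm between axes.
- short_top (a point): centre of the flat top of this mill's insert: a black button 38 mm across standing 15 mm above a black flange 48 mm across and 4 mm thick, on a steel stem 34 mm across that slides in the neck. The point moves with the button: 149 mm above the mill's underside when the insert is fully proud, 139 mm when home and let go. The button is sprung: it gives up to 12 mm into the flange at 1.5 N/mm and comes back up when let go.
- cap_short (a joint): how far this insert has been pushed into the neck, m: 0 fully proud (10 mm gap under the flange), 0.010 home (flange on the rim, a stop); starts at 0 to 0.002. A stiff sliding fit: about 3 N on the button starts it down, and it stays where it is left. After the flange is home, only the sprung button still gives, so the force then climbs above 5 N, and sharply past 18 N where the button has no more give. Press slowly, 15 mm/s or so, and stop soon after 5 N.
- open_left: loose mill body, 120 mm high, 58 mm across, with an open neck and no insert, on the tray's far side; leave alone. Origin at the centre of its underside.
- open_right: loose mill body, 120 mm high, 58 mm across, with an open neck and no insert, on the tray's far side; leave alone. Origin at the centre of its underside.
- spare_left: loose spare insert lying button down, stem up, near the tray's robot-side edge: 48 mm across, 39 mm high; leave alone. Origin at the centre of its underside.
- spare_right: loose spare insert lying button down, stem up, near the tray's robot-side edge: 48 mm across, 39 mm high; leave alone. Origin at the centre of its underside.
- brush: loose hand brush lying on the table to the left of the tray; leave alone.
- mug: loose white mug, 95 mm high, 80 mm across, on the table far left; leave alone. Origin at the centre of its underside.
- oil: loose white bottle, 140 mm high, 50 mm across, on the table far right; leave alone. Origin at the centre of its underside.

How it is judged:
By the outcome, as a careful person would: the job done as asked, in the order asked, and still so for the second after the job is handed in, with the robot touching nothing.
It also fails if it takes over 48 s, if anything falls off the work surface, if the arm or the gripper's body presses on something with over 40 N, if the wrist force passes 120 N, or if a joint passes its speed limit or range.

## Working session

There is one attempt and no reset: what is moved stays moved. The work goes in short steps, Python scripts to look and compute and a shell command to move; the robot and the scene stay as the last step left them, time stands still between calls to the robot, and variables do not carry over. Pictures are saved under pics/ and viewed, at most 10 in all, crops included, and the job is handed in when it is done.

```bash
mkdir -p pics
python3 - <<'E'
from workcell import telemetry, eyes
import cv2
s=telemetry.state(); print(s)
for n in("scene","top"):
    cv2.imwrite(f"pics/{n}0.png",eyes.grab_frame(n)[:,:,::-1])
    c=eyes.calibration(n); print(n,c)
E
```

```text
{'time_s': 0.0, 'qpos': array([-6.77225277e+01,  1.83508154e+01,  8.97078956e+01, -1.97066854e-04,
        7.20419072e+01, -1.14575626e+00]), 'qvel': array([ 0.03196232,  0.06238136, -0.00334515, -0.0005747 ,  0.06445198,
        0.02105275]), 'effort': array([-1.62770622e-03, -4.12451220e+01, -2.31972992e+01,  7.24342908e-02,
        4.57026763e-02, -1.48887389e-04]), 'ee_pos': array([ 228.38753038, -527.15780463,  221.11844085]), 'ee_rot': array([-1.79899398e+02, -1.82462822e-03,  2.34232879e+01]), 'force': array([-0.18433329, -0.67374314, -0.28181736]), 'torque': array([ 0.03283236,  0.047806  , -0.02174943]), 'gripper_force': 0.0, 'gripper_width': 91.26163510699351}
scene {'camera_matrix': array([[391.22914239,   0.        , 316.09361418],
       [  0.        , 391.22914239, 200.23013104],
       [  0.        ,   0.        ,   1.        ]]), 'world_from_camera': array([[ 6.65083616e-01,  4.43077432e-01, -6.01120764e-01,
         1.14825492e+03],
       [ 7.46522790e-01, -4.15145773e-01,  5.19959336e-01,
        -5.22551986e+02],
       [-1.91704970e-02, -7.94566785e-01, -6.06874053e-01,
         7.60324355e+02],
       [ 0.00000000e+00,  0.00000000e+00,  0.00000000e+00,
         1.00000000e+00]])}
top {'camera_matrix': array([[428.31323795,   0.        , 322.46594342],
       [  0.        , 428.31323795, 197.58383705],
       [  0.        ,   0.        ,   1.        ]]), 'world_from_camera': array([[-2.79767886e-02, -9.86101690e-01,  1.63770438e-01,
         3.66047752e+02],
       [-9.99468794e-01,  3.03346584e-02,  1.19138150e-02,
        -1.18727287e+01],
       [-1.67161534e-02, -1.63350132e-01, -9.86426533e-01,
         1.18164213e+03],
       [ 0.00000000e+00,  0.00000000e+00,  0.00000000e+00,
         1.00000000e+00]])}
```

View pics/top0.png

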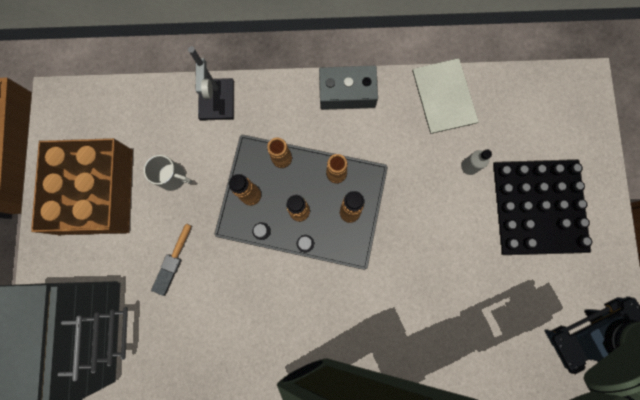

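View pics/scene0.png

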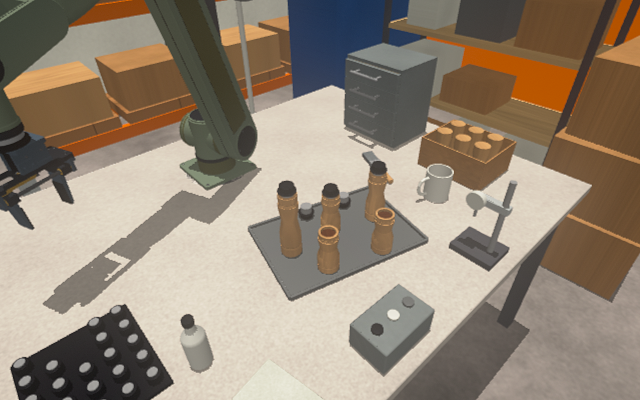

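The top view shows three black buttons at about (238,183), (296,204) and (353,201). The scene view shows them at about (377,167), (331,190) and (287,188). I'll enlarge both views and triangulate.

Run:
```python
import cv2,numpy as np
a=cv2.imread("pics/top0.png")[160:235,220:380]; b=cv2.imread("pics/scene0.png")[150:225,260:420]
r=lambda i:cv2.resize(i,(800,375)[:2] if 0 else (640,300),interpolation=cv2.INTER_CUBIC)
cv2.imwrite("pics/crop1.png",np.vstack([r(a),r(b)]))
```

```text
(no output)
```

View pics/crop1.png

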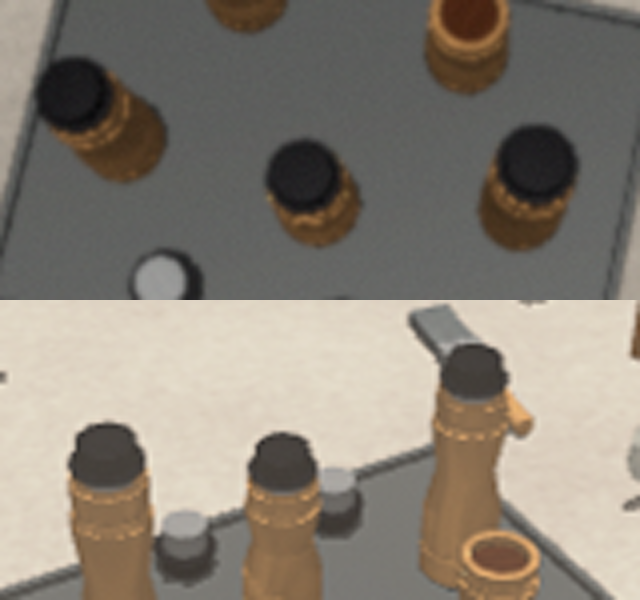

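The crop shows the button tops. In full-picture pixels they are at top (238,182), (295.7,203), (354.5,200), and at scene (378.8,164.2), (330.8,186.8), (286.8,184.5).

```bash
cat > h.py <<'E'
import numpy as np
from workcell import eyes
def ray(c,u,v):
    T=c["world_from_camera"]; d=T[:3,:3]@np.linalg.solve(c["camera_matrix"],[u,v,1]); return T[:3,3],d/np.linalg.norm(d)
def atz(c,u,v,z):
    o,d=ray(c,u,v); return o+d*(z-o[2])/d[2]
E
python3 - <<'E'
from h import *
t,s=eyes.calibration("top"),eyes.calibration("scene")
for n,p,q in(("L",(238,182),(378.8,164.2)),("M",(295.7,203),(330.8,186.8)),("R",(354.5,200),(286.8,184.5))):
    o,d=ray(t,*p);o2,d2=ray(s,*q)
    k=np.linalg.lstsq(np.c_[d,-d2],o2-o,rcond=None)[0]
    print(n,(o+k[0]*d).round(),(o2+k[1]*d2).round())
    for z in(155,190,225): print("  ",z,atz(t,*p,z).round(1),atz(s,*q,z).round(1))
E
```

```text
L [575. 200. 186.] [576. 202. 187.]
   155 [581.6 206.6 155. ] [544.6 241.9 155. ]
   190 [574.2 199.1 190. ] [579.5 197.7 190. ]
   225 [566.9 191.7 225. ] [614.4 153.5 225. ]
M [526.  66. 151.] [527.  68. 151.]
   155 [525.2  65.9 155. ] [531.4  63.9 155. ]
   190 [519.7  63.2 190. ] [567.1  30.  190. ]
   225 [514.3  60.6 225. ] [602.8  -3.9 225. ]
R [518. -73. 221.] [519. -70. 221.]
   155 [528.2 -77.  155. ] [442.4 -15.1 155. ]
   190 [522.6 -74.7 190. ] [483.2 -44.5 190. ]
   225 [517.1 -72.5 225. ] [524.  -73.8 225. ]
```

The heights identify the mills: R is tall (518,-72), L is middle (575,200) and M is short (526,67). I'll close the fingers and go above the tall one.

```bash
python3 -m crank '[{"dx":0.036,"dy":0.057,"dz":0.03},{"dx":0.036,"dy":0.057,"dz":0.03},{"dx":0.036,"dy":0.057,"dz":0.03},{"dx":0.036,"dy":0.057,"dz":0.01},{"dx":0.036,"dy":0.057},{"dx":0.036,"dy":0.057},{"dx":0.036,"dy":0.057},{"dx":0.036,"dy":0.057},{"dx":0.036,"dy":0.057},{"dx":0.036,"dy":0.057}]' 0
python3 -m crank '[{},{}]'
python3 - <<'E'
from h import *
import cv2
from workcell import telemetry
s=telemetry.state(); print(s["ee_pos"],s["ee_rot"],s["force"],s["time_s"])
c=eyes.calibration("wrist"); im=eyes.grab_frame("wrist"); np.savez("w1.npz",**c); cv2.imwrite("pics/w1.png",im[:,:,::-1])
for n,p in(("T",(517,-72,225)),("M",(575,200,190)),("S",(526,67,155)),("tip",np.r_[s["ee_pos"]]-[0,0,8])):
    q=np.linalg.inv(c["world_from_camera"])@np.r_[p,1]; u=c["camera_matrix"]@q[:3]; print(n,u[:2]/u[2],q[2])
E
```

```text
[ 228.40982841 -527.22488554  221.20050289] [-1.79911305e+02 -4.16825326e-04  2.34234287e+01] [ 0.73470169 -0.31008232  0.24714018] 0.1
T [-1712.82454349 -2420.29914441] 45.291177519328244
M [-4828.75716375 -5203.01442692] 31.161414060527704
S [-1069.39473076 -1333.58637141] 93.47921996614048
tip [312.09718385 246.2348349 ] 188.65283896787975validation failed for argument at $[0]...
validation failed for argument at $[0]...
```

View pics/w1.png

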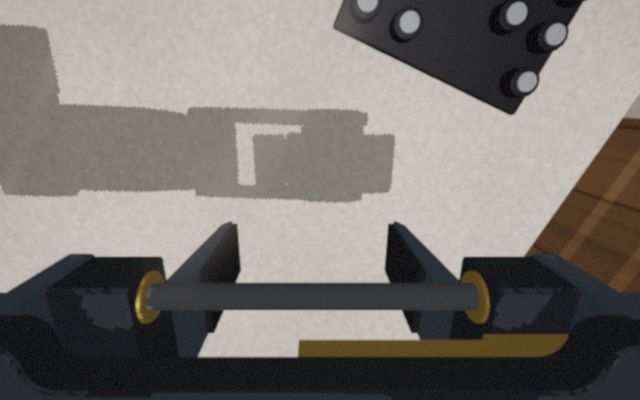

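The wrist view shows only the start area, because the call was refused: every row needs all four fields. I'll retry with complete rows.

```bash
python3 -m crank '[{"dx":0.036,"dy":0.057,"dz":0.03,"yaw":0},{"dx":0.036,"dy":0.057,"dz":0.03,"yaw":0},{"dx":0.036,"dy":0.057,"dz":0.03,"yaw":0},{"dx":0.036,"dy":0.057,"dz":0.01,"yaw":0},{"dx":0.036,"dy":0.057,"dz":0,"yaw":0},{"dx":0.036,"dy":0.057,"dz":0,"yaw":0},{"dx":0.036,"dy":0.057,"dz":0,"yaw":0},{"dx":0.036,"dy":0.057,"dz":0,"yaw":0},{"dx":0.036,"dy":0.057,"dz":0,"yaw":0},{"dx":0.036,"dy":0.057,"dz":0,"yaw":0}]' 0 && python3 -m crank '[{"dx":0,"dy":0,"dz":0,"yaw":0},{"dx":0,"dy":0,"dz":0,"yaw":0}]'
python3 - <<'E'
from h import *
import cv2
from workcell import telemetry
s=telemetry.state(); print(s["ee_pos"],s["ee_rot"],s["force"],s["time_s"],s["gripper_width"])
c=eyes.calibration("wrist"); im=eyes.grab_frame("wrist"); np.savez("w2.npz",**c); cv2.imwrite("pics/w2.png",im[:,:,::-1])
for n,p in(("T",(517,-72,225)),("M",(575,200,190)),("S",(526,67,155)),("tip",np.r_[s["ee_pos"]]-[0,0,8])):
    q=np.linalg.inv(c["world_from_camera"])@np.r_[p,1]; u=c["camera_matrix"]@q[:3]; print(n,u[:2]/u[2],q[2])
E
```

```text
time_s: 1.4
ee_pos: [517.2, -70.0, 301.8]
ee_rot: [180.0, 0.0, 23.4]
force: [1.3, -0.6, 0.6]
gripper_width: 0.5
gripper_force: 0.0
time_s: 1.65
ee_pos: [516.1, -71.9, 301.6]
ee_rot: [180.0, 0.1, 23.4]
force: [-1.0, 0.4, 0.2]
gripper_width: 0.5
gripper_force: 0.0
[516.11126615 -71.9452072  301.61947152] [1.79993971e+02 7.74478820e-02 2.34480122e+01] [-1.01233022  0.35092964  0.21890696] 1.65 0.4667863383952521
T [312.6593497  208.72647781] 253.8742226673105
M [26.31085072  1.51896916] 239.12538524866193
S [188.43298839 125.48553054] 301.73541029485415
tip [312.08933682 246.24302147] 188.63705482565086
```

View pics/w2.png

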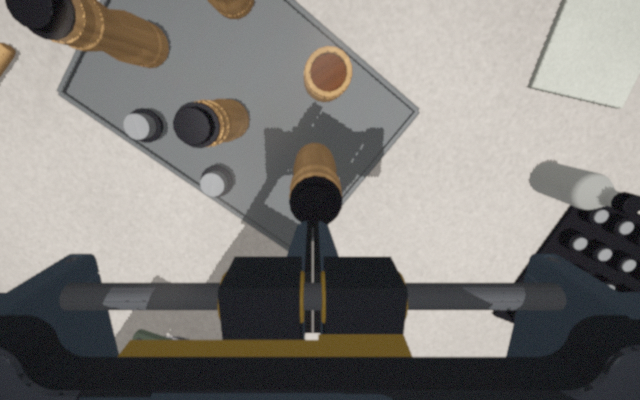

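The wrist view shows the tall button top at about (316,202), short at about (196,124) and middle at about (36,9). All are close to prediction.

Run:
```python
from h import *
c=np.load("w2.npz")
for p,z in(((316,202),225),((196,124),155),((36,9),190)): print(atz(c,*p,z).round(1))
```

```text
[523.6 -72.2 225. ]
[530.4  60.5 155. ]
[572.7 192.2 190. ]
```

```bash
python3 -m crank '[{"dx":0.005,"dy":0,"dz":-0.025,"yaw":0},{"dx":0,"dy":0,"dz":-0.025,"yaw":0},{"dx":0,"dy":0,"dz":-0.02,"yaw":0},{"dx":0,"dy":0,"dz":-0.005,"yaw":0},{"dx":0,"dy":0,"dz":-0.0025,"yaw":0},{"dx":0,"dy":0,"dz":0,"yaw":0}]' && python3 -m crank '[{"dx":0,"dy":0,"dz":-0.0025,"yaw":0},{"dx":0,"dy":0,"dz":-0.0025,"yaw":0},{"dx":0,"dy":0,"dz":-0.0025,"yaw":0},{"dx":0,"dy":0,"dz":-0.0025,"yaw":0},{"dx":0,"dy":0,"dz":-0.0025,"yaw":0}]'; python3 -m crank '[{"dx":0,"dy":0,"dz":0,"yaw":0}]'
```

```text
time_s: 2.45
ee_pos: [520.7, -72.1, 240.6]
ee_rot: [180.0, -0.1, 23.4]
force: [0.7, -0.0, -0.0]
gripper_width: 0.9
gripper_force: 0.0
time_s: 3.08
ee_pos: [520.6, -71.6, 230.1]
ee_rot: [180.0, -0.0, 23.4]
force: [0.3, 0.4, 2.5]
gripper_width: 0.3
gripper_force: 1.2
time_s: 3.2
ee_pos: [520.6, -71.6, 230.1]
ee_rot: [180.0, -0.0, 23.4]
force: [0.0, -0.8, 2.3]
gripper_width: 0.3
gripper_force: 0.9
```

```bash
python3 -m crank '[{"dx":0,"dy":0,"dz":-0.0025,"yaw":0},{"dx":0,"dy":0,"dz":-0.0025,"yaw":0},{"dx":0,"dy":0,"dz":-0.0025,"yaw":0}]'; python3 -m crank '[{"dx":0,"dy":0,"dz":-0.0025,"yaw":0},{"dx":0,"dy":0,"dz":-0.0015,"yaw":0},{"dx":0,"dy":0,"dz":0,"yaw":0}]'
```

```text
time_s: 3.58
ee_pos: [520.6, -71.6, 223.9]
ee_rot: [180.0, -0.0, 23.4]
force: [0.2, 0.5, 2.4]
gripper_width: 0.3
gripper_force: 1.2
time_s: 3.95
ee_pos: [520.7, -71.6, 220.9]
ee_rot: [180.0, -0.0, 23.4]
force: [-0.7, 0.7, 3.6]
gripper_width: 0.5
gripper_force: 1.7
```

```bash
python3 -m crank '[{"dx":0,"dy":0,"dz":-0.0025,"yaw":0},{"dx":0,"dy":0,"dz":0,"yaw":0}]'; python3 -m crank '[{"dx":0,"dy":0,"dz":-0.0015,"yaw":0},{"dx":0,"dy":0,"dz":0,"yaw":0}]'
```

```text
time_s: 4.2
ee_pos: [520.7, -71.7, 219.2]
ee_rot: [180.0, -0.0, 23.4]
force: [-0.6, -0.3, 5.3]
gripper_width: 0.2
gripper_force: 3.0
time_s: 4.45
ee_pos: [520.9, -71.7, 218.3]
ee_rot: [180.0, -0.1, 23.4]
force: [-1.4, 0.4, 7.0]
gripper_width: 0.3
gripper_force: 3.6
```

The tall insert is home: 7 N with the tip at 210 mm. Next I'll go up and over to the middle one and look.

```bash
python3 -m crank '[{"dx":0,"dy":0,"dz":-0.0,"yaw":0},{"dx":0,"dy":0,"dz":0.0075,"yaw":0},{"dx":0,"dy":0,"dz":0.0325,"yaw":0},{"dx":0,"dy":0,"dz":0.035,"yaw":0},{"dx":0.013,"dy":0.067,"dz":0,"yaw":0},{"dx":0.013,"dy":0.067,"dz":0,"yaw":0},{"dx":0.013,"dy":0.067,"dz":0,"yaw":0},{"dx":0.013,"dy":0.067,"dz":0,"yaw":0},{"dx":0.013,"dy":0.067,"dz":0,"yaw":0},{"dx":0,"dy":0,"dz":0,"yaw":0}]' && python3 -m crank '[{"dx":0,"dy":0,"dz":0,"yaw":0}]'
python3 - <<'E'
from h import *
import cv2
from workcell import telemetry
s=telemetry.state(); print(s["ee_pos"])
c=eyes.calibration("wrist"); im=eyes.grab_frame("wrist"); np.savez("w3.npz",**c); cv2.imwrite("pics/w3.png",im[:,:,::-1])
E
```

```text
time_s: 5.7
ee_pos: [572.6, 199.6, 276.0]
ee_rot: [-180.0, 0.1, 23.7]
force: [-0.3, -1.1, -1.2]
gripper_width: 0.4
gripper_force: 0.0
time_s: 5.82
ee_pos: [572.3, 196.0, 276.8]
ee_rot: [180.0, 0.1, 23.4]
force: [-0.7, -0.5, 0.2]
gripper_width: 0.1
gripper_force: 0.0
[572.26824674 195.96292198 276.7802085 ]
```

View pics/w3.png

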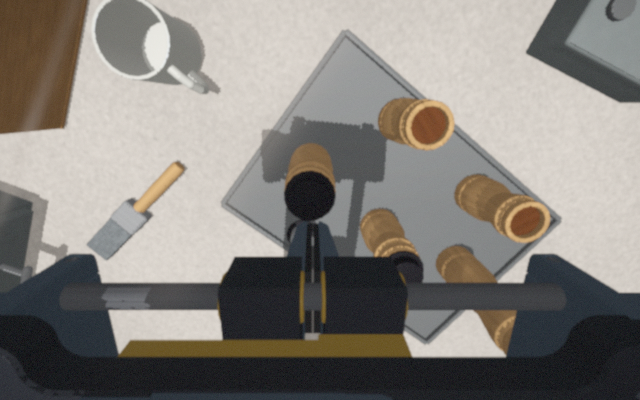

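The middle button is at about (310,196) and its spacing to the other mills looks good. The tall mill is still upright.

Run:
```python
from h import *
c=np.load("w3.npz")
print(atz(c,310,196,190).round(1),atz(c,406,268,155).round(1))
```

```text
[579.6 201.1 190. ] [536.8  71.7 155. ]
```

```bash
python3 -m crank '[{"dx":0.006,"dy":0.005,"dz":-0.03,"yaw":0},{"dx":0,"dy":0,"dz":-0.03,"yaw":0},{"dx":0,"dy":0,"dz":-0.02,"yaw":0},{"dx":0,"dy":0,"dz":-0.01,"yaw":0},{"dx":0,"dy":0,"dz":0,"yaw":0}]' && python3 -m crank '[{"dx":0,"dy":0,"dz":-0.0025,"yaw":0},{"dx":0,"dy":0,"dz":-0.0025,"yaw":0},{"dx":0,"dy":0,"dz":-0.0025,"yaw":0},{"dx":0,"dy":0,"dz":-0.0025,"yaw":0},{"dx":0,"dy":0,"dz":-0.0025,"yaw":0}]'; python3 -m crank '[{"dx":0,"dy":0,"dz":-0.0025,"yaw":0},{"dx":0,"dy":0,"dz":0,"yaw":0}]'
```

```text
time_s: 6.5
ee_pos: [577.4, 199.9, 205.6]
ee_rot: [180.0, 0.0, 23.4]
force: [-0.0, 0.0, -0.4]
gripper_width: 0.4
gripper_force: 0.0
time_s: 7.12
ee_pos: [577.4, 200.4, 195.6]
ee_rot: [180.0, -0.0, 23.4]
force: [-0.5, -0.3, 1.4]
gripper_width: 0.2
gripper_force: 1.1
time_s: 7.38
ee_pos: [577.4, 200.4, 193.7]
ee_rot: [180.0, -0.0, 23.4]
force: [-0.6, 0.5, 2.0]
gripper_width: 0.3
gripper_force: 1.0
```

Tip at 185.7 mm. The expected final tip height is about 175.5.

```bash
python3 -m crank '[{"dx":0,"dy":0,"dz":-0.0025,"yaw":0},{"dx":0,"dy":0,"dz":-0.0025,"yaw":0},{"dx":0,"dy":0,"dz":-0.0025,"yaw":0},{"dx":0,"dy":0,"dz":0,"yaw":0}]'; python3 -m crank '[{"dx":0,"dy":0,"dz":-0.0025,"yaw":0},{"dx":0,"dy":0,"dz":0,"yaw":0}]'; python3 -m crank '[{"dx":0,"dy":0,"dz":-0.0015,"yaw":0},{"dx":0,"dy":0,"dz":0,"yaw":0}]'
```

```text
time_s: 7.88
ee_pos: [577.4, 200.4, 187.4]
ee_rot: [180.0, 0.0, 23.4]
force: [-1.0, 0.2, 1.6]
gripper_width: 0.1
gripper_force: 0.9
time_s: 8.12
ee_pos: [577.4, 200.4, 185.7]
ee_rot: [180.0, -0.0, 23.4]
force: [-0.4, -0.4, 3.8]
gripper_width: 0.3
gripper_force: 1.8
time_s: 8.38
ee_pos: [577.5, 200.4, 184.7]
ee_rot: [180.0, -0.0, 23.4]
force: [-0.4, -0.8, 3.7]
gripper_width: 0.5
gripper_force: 2.6
```

```bash
python3 -m crank '[{"dx":0,"dy":0,"dz":-0.0015,"yaw":0},{"dx":0,"dy":0,"dz":0,"yaw":0}]'; python3 -m crank '[{"dx":0,"dy":0,"dz":-0.001,"yaw":0},{"dx":0,"dy":0,"dz":0,"yaw":0}]'
```

```text
time_s: 8.62
ee_pos: [577.5, 200.4, 183.8]
ee_rot: [180.0, -0.0, 23.4]
force: [-1.8, 0.2, 6.4]
gripper_width: 0.2
gripper_force: 3.2
time_s: 8.88
ee_pos: [577.5, 200.4, 183.3]
ee_rot: [180.0, -0.1, 23.4]
force: [-1.1, 0.1, 7.1]
gripper_width: 0.5
gripper_force: 3.7
```

The middle insert is home (7 N, tip at 175.3). Now the short one.

```bash
python3 -m crank '[{"dx":0,"dy":0,"dz":0.0075,"yaw":0},{"dx":0,"dy":0,"dz":0.0325,"yaw":0},{"dx":0,"dy":0,"dz":0.04,"yaw":0},{"dx":-0.02,"dy":-0.055,"dz":0,"yaw":0},{"dx":-0.02,"dy":-0.055,"dz":0,"yaw":0},{"dx":-0.02,"dy":-0.056,"dz":0,"yaw":0},{"dx":0,"dy":0,"dz":0,"yaw":0},{"dx":0,"dy":0,"dz":0,"yaw":0}]'
python3 - <<'E'
from h import *
import cv2
from workcell import telemetry
s=telemetry.state(); print(s["ee_pos"])
c=eyes.calibration("wrist"); im=eyes.grab_frame("wrist"); np.savez("w4.npz",**c); cv2.imwrite("pics/w4.png",im[:,:,::-1])
E
```

```text
time_s: 9.88
ee_pos: [529.6, 67.8, 246.1]
ee_rot: [-180.0, -0.0, 23.4]
force: [-0.6, -0.1, -0.0]
gripper_width: 0.4
gripper_force: 0.0
[529.56361861  67.80746512 246.0953062 ]
```

View pics/w4.png

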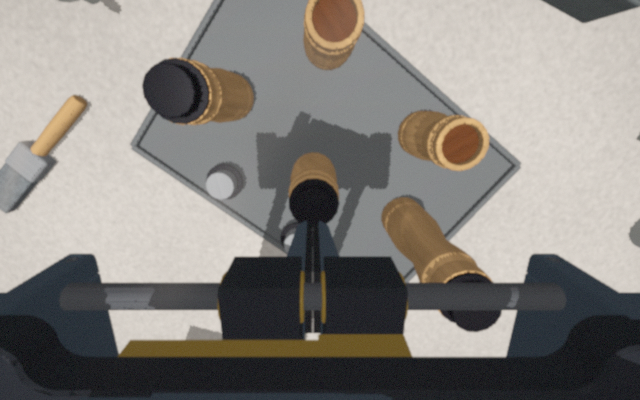

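The short button is at about (314,201), nearly in line with the tip, so it needs only a small correction of about +2 mm in x. Descending.

```bash
python3 - <<'E'
from h import *
print(atz(np.load("w4.npz"),314,201,155).round(1))
E
python3 -m crank '[{"dx":0.0025,"dy":0,"dz":-0.03,"yaw":0},{"dx":0,"dy":0,"dz":-0.03,"yaw":0},{"dx":0,"dy":0,"dz":-0.025,"yaw":0},{"dx":0,"dy":0,"dz":-0.01,"yaw":0},{"dx":0,"dy":0,"dz":0,"yaw":0}]'; python3 -m crank '[{"dx":0,"dy":0,"dz":-0.0025,"yaw":0},{"dx":0,"dy":0,"dz":-0.0025,"yaw":0},{"dx":0,"dy":0,"dz":-0.0025,"yaw":0},{"dx":0,"dy":0,"dz":-0.0025,"yaw":0},{"dx":0,"dy":0,"dz":0,"yaw":0}]'
```

```text
[533.   67.6 155. ]
time_s: 10.55
ee_pos: [531.5, 68.2, 170.0]
ee_rot: [-180.0, 0.0, 23.5]
force: [-0.8, -0.8, 0.0]
gripper_width: 0.4
gripper_force: 0.0
time_s: 11.18
ee_pos: [531.3, 67.5, 162.2]
ee_rot: [180.0, 0.0, 23.4]
force: [0.6, 0.1, -0.6]
gripper_width: 0.4
gripper_force: 0.0
```

```bash
python3 -m crank '[{"dx":0,"dy":0,"dz":-0.0025,"yaw":0},{"dx":0,"dy":0,"dz":-0.0025,"yaw":0},{"dx":0,"dy":0,"dz":-0.0025,"yaw":0},{"dx":0,"dy":0,"dz":0,"yaw":0}]'; python3 -m crank '[{"dx":0,"dy":0,"dz":-0.0025,"yaw":0},{"dx":0,"dy":0,"dz":-0.0025,"yaw":0},{"dx":0,"dy":0,"dz":0,"yaw":0}]'; python3 -m crank '[{"dx":0,"dy":0,"dz":-0.0025,"yaw":0},{"dx":0,"dy":0,"dz":0,"yaw":0}]'
```

```text
time_s: 11.68
ee_pos: [531.5, 67.6, 156.4]
ee_rot: [180.0, -0.0, 23.4]
force: [0.1, -0.8, 1.7]
gripper_width: 0.5
gripper_force: 1.0
time_s: 12.05
ee_pos: [531.5, 67.6, 152.3]
ee_rot: [180.0, -0.0, 23.4]
force: [1.3, -0.5, 2.3]
gripper_width: 0.7
gripper_force: 0.9
time_s: 12.3
ee_pos: [531.5, 67.6, 150.5]
ee_rot: [180.0, -0.0, 23.4]
force: [0.0, 0.0, 3.9]
gripper_width: 0.5
gripper_force: 2.0
```

```bash
python3 -m crank '[{"dx":0,"dy":0,"dz":-0.002,"yaw":0},{"dx":0,"dy":0,"dz":0,"yaw":0}]'; python3 -m crank '[{"dx":0,"dy":0,"dz":-0.0015,"yaw":0},{"dx":0,"dy":0,"dz":0,"yaw":0}]'
```

```text
time_s: 12.55
ee_pos: [531.6, 67.6, 149.2]
ee_rot: [180.0, -0.0, 23.4]
force: [-0.3, 0.0, 5.2]
gripper_width: 0.6
gripper_force: 3.0
time_s: 12.8
ee_pos: [531.6, 67.6, 148.2]
ee_rot: [180.0, -0.0, 23.4]
force: [-0.3, 0.5, 7.7]
gripper_width: 0.5
gripper_force: 3.7
```

The short insert is home (7.7 N, tip at 140.2). I'll retreat up and back, then check the scene.

```bash
python3 -m crank '[{"dx":0,"dy":0,"dz":0.0075,"yaw":0},{"dx":0,"dy":0,"dz":0.04,"yaw":0},{"dx":0,"dy":0,"dz":0.06,"yaw":0},{"dx":0,"dy":0,"dz":0.07,"yaw":0},{"dx":0,"dy":0,"dz":0.06,"yaw":0},{"dx":-0.05,"dy":0,"dz":0,"yaw":0},{"dx":-0.06,"dy":0,"dz":0,"yaw":0},{"dx":-0.05,"dy":0,"dz":0,"yaw":0},{"dx":0,"dy":0,"dz":0,"yaw":0},{"dx":0,"dy":0,"dz":0,"yaw":0}]'
python3 - <<'E'
from h import *
import cv2
a=eyes.grab_frame("scene")[140:280,240:440,::-1]; b=cv2.imread("pics/scene0.png")[140:280,240:440]
cv2.imwrite("pics/end.png",np.hstack([cv2.resize(i,(400,280),interpolation=cv2.INTER_CUBIC) for i in(b,a)]))
E
```

```text
time_s: 14.05
ee_pos: [403.8, 67.6, 337.4]
ee_rot: [180.0, -0.0, 23.4]
force: [-0.2, -0.7, 0.2]
gripper_width: 0.5
gripper_force: 0.0
```

View pics/end.png

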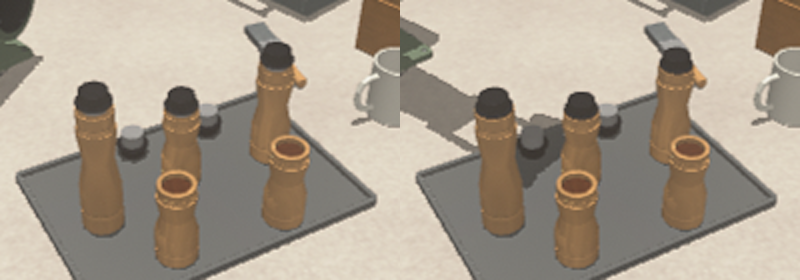

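The before/after view shows all three tops lowered, with no steel gap under the flanges. The mills have not moved and the arm is clear.

```bash
python3 -c "
from workcell import ticket; print(ticket.job_done())"
```

```text
the job is handed in; nothing more can be done
None
```

I pressed all three inserts home in the order tall, middle, short, each with 7–8 N on the button; the mills show no shift in the before/after picture, the arm is clear, and I handed the job in at about 14 s.

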